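Set the rotary sample stage to the red target line

ROBOT

A 7-joint arm with a two-finger parallel gripper is mounted at the origin on a cart in front of the work surface, level with it; the furniture and walls round the work are solid. World frame = base frame: x ahead of the robot, y to its left, z up, the work surface at z = 0. Lengths are in m, angles in degrees, forces in N, time in s.
With the tool pointing down it reaches from about 0.4 to 0.9 m from the base axis. Payload 5.6 kg.
Tool frame: the origin (TCP) lies between the finger pads; the fingertips stand 22 mm ahead of it and the grasp point (between the pads) lies 3 mm ahead of it; z points along the fingers, x is the direction in which the jaws open and shut, and the axes are right-handed (so a half turn about z gives the same grasp; the last joint's range is limited). The gripper opens to 92 mm and grips with 3 to 60 N. Pads are 20 mm wide; open, the fingers measure 128 mm over their backs; the gripper's body (75 mm by 189 mm) begins 69 mm behind the grasp point.
Start: joints at [-75.287, 26.786, -0.665, 91.828, 0.344, 61.387, -3.226], TCP at [0.192, 0.621, 0.237] pointing down, gripper open.
Joint ranges: [-144.91, 144.91], [-17.63, 115.5], [-89.93, 88.59], [15.96, 139.68], [-74.01, 254.01], [8.47, 105.57], [-167.45, 167.45]. Speed limits (degrees/s): [147.25, 147.25, 180, 180, 180, 180, 180].

INTERFACE

Orientations are given as a 3x3 rotation matrix whose columns are the frame's x, y, z axes.
In Python, from workcell import * gives the robot as it stands.
- The arm moves only by the shell command python3 -m creep 'ROWS' [OPENING]. ROWS is JSON, a list of rows, each an object with "slide": the shift along the tool's x, y, z in m, a list of three; "spin": the turn about the tool's z in rad. A call has 1 to 5 rows; each row is the pose to reach, as a shift and turn from the pose commanded when the call began, along the tool's axes at that moment; what a row does not reach only later rows make up. A row lasts 1/12 s, in which the tool goes at most 41.7 mm and 7.16 degrees, less where a joint would pass 70% of its speed; a pose out of reach is approached as far as the arm can. A call with a gripper value outside its range is refused whole. OPENING is the closure, from 0 (fully open) to 1 (shut), set as the call begins (- or left out, the last holds). The fingers move at their own pace and stop on an object; the grip force is fixed at half the most. Time passes only in rows, so rows that repeat a pose let the fingers close. It gives the time, the measured TCP pose, the force and the opening at its end, in the units of the state.
- sense(): the state, without advancing time (a new reading comes with each control period).
- capture(name): name is "scene" or "top" or "wrist"; returns the picture (384x512x3 uint8, red, green, blue); there is no depth.
- camera_info(name): a dict with "fx", "fy", "cx", "cy" (pixels), "position" and "orientation" of the camera in the world; the wrist camera has in their place "T_tool_cam" (4x4, takes a point from camera to tool coordinates, whose origin is the TCP and whose axes are the tool frame's). Camera axes: x right, y down, z forward; pixel columns grow to the right and rows downward; lengths in m; the calibration is good to about 2 mm. A picture is of the moment at which its call begins: read the wrist's pose just before it. camera_info takes no time and is no camera call.
- hand_in(): hands the job in, once; it reports no verdict.
The state is a dict: "time_s": time; "q": joint angles; "qd": joint speeds; "tau": joint torques, N m; "ee_pos": TCP position; "tcp_rot": TCP orientation; "ft_force": force on the tool from outside, world axes, zero at the start; "wrist_torque": the same for the moment, N m; "width": finger opening in m.
Only numpy, scipy, OpenCV 4.12 (cv2) and the standard library are available. Lean on these libraries where they do the work, as an engineer would, in place of code of your own. Each camera call takes 0.05 s, during which the arm holds its last target.

TASK

Turn the black dial of the rotary sample stage, either way round, by pushing the blue lug sideways with the fingertips, until the dial's white index mark lines up with the red target line on the scale; then take the hand away. Only push: do not pinch the lug, do not lift the petri dish that rides in the middle of the dial, and leave everything else on the bench where it stands.

Things in the scene. Friction and masses are not known exactly. Their poses are not given: they have to be found in the camera images.
- stage: Rotary sample stage, fixed to the bench: round dark flange 148 mm across and 10 mm high, on it an aluminium body 132 mm across and a white scale disc 138 mm across with its top 56 mm above the bench and black lines every 10 degrees. Origin: on the vertical turning axis, at bench height.
- dial (a joint): The black dial (116 mm across, 6 mm thick, its top 62 mm above the bench) turns about the stage's vertical axis; rad, growing counter-clockwise seen from above, not wrapped; 0 = index mark along the stage's +x. It may turn more than half a turn either way from the start (stops at -6.28 and 6.28). It stays wherever it is left; friction about 0.06 N m, so about 1.3 N at the lug turns it.
- stage_axis (a point): Point on the turning axis at the height of the dial's top (62 mm above the bench).
- index_tip (a point): Outer end of the dial's white index mark (a line 2.4 mm wide and 20 mm long, radial, on the black dial top), 59 mm from the axis, 62 mm above the bench. It turns with the dial and lies exactly opposite the lug.
- target_tip (a point): Inner end of the red target line: where the index tip must come; 59 mm from the axis, given at the height of the dial's top (62 mm above the bench). The red line itself (2.4 mm wide) lies radially on the white scale from 60 to 69 mm from the axis, with a red clip at the scale's edge. Fixed during the run, at any bearing round the scale except near the index mark's start.
- lug_mid (a point): Middle of the blue lug on the dial, 48 mm from the axis, 74 mm above the bench. An upright block 20 mm long radially (38 to 58 mm from the axis), 14 mm wide across, from the dial top (62 mm above the bench) up to 86 mm, with a small white crown up to 91 mm. Push its flat side tangentially, fingertips just above the dial; pushing its clockwise side turns the dial counter-clockwise.
- dish: Small lidded petri dish, 58 mm across and 13 mm high, loose in the middle of the dial inside an aluminium rim 68 mm across outside and 3 mm high. Origin: centre of its underside.
- magnifier_lamp_turn (a joint): The big magnifier lamp on its spring arm, swung out over the left side of the bench, about 0.5 m up: rad about its foot, starts between -1.04 and -0.85, grows as the head swings back over the stage. Leave alone.
- rack_pink: Pink tube rack, 62 x 196 x 76 mm high, left of the stage; origin at the centre of its underside, long side along its y. Leave alone.
- sample_pot: Specimen pot with a red cap, 46 mm across, 57 mm high, right of the stage. Origin: centre of the underside. Leave alone.
- vial_d: Small vial with an orange cap, 25 mm across, 60 mm high, right of the stage. Origin: centre of the underside. Leave alone.
- stopcock: White stopcock with a blue tap, 26 x 44 x 17 mm, lying between the rack and the red-capped tube. Origin: centre of the underside. Leave alone.
- pen_black: Marker pen, 126 mm long, 15 mm high, lying on the robot's side of the stage. Origin: centre of the underside. Leave alone.
- tube_a: Centrifuge tube with a red cap, 120 mm long, 21 mm thick, lying beyond the stage. Origin: centre of the underside. Leave alone.
- tube_b: Centrifuge tube with a blue cap, 120 mm long, 21 mm thick, lying on the robot's side of the stage. Origin: centre of the underside. Leave alone.

How it is judged (in metres and radians):
At the end, for the whole second after the job is handed in: The tip of the white index mark is within 3 mm (sideways) of the inner end of the red target line and the dial is at rest; the dish still lies flat on the dial, centred within 6 mm; no bystander has moved more than 15 mm (horizontal distance between index_tip and target_tip below 0.003 m and velocity of joint dial between -0.03 and 0.03 rad/s and horizontal distance between dish and stage_axis below 0.006 m and z of dish in the frame of stage_axis below 0.003 m and angle between dish's own z axis and vertical below 0.08 rad and not (distance of any of rack_pink, sample_pot, vial_d, stopcock, pen_black, tube_a, tube_b from where it was at the start of the episode above 0.015 m)); the robot touches nothing.
It fails at once if the lug is pinched (more than 2 N on both of its halves at once) (contact force between the fingers and lug_left above 2 N and contact force between the fingers and lug_right above 2 N).
It fails at once if the dish is lifted more than 8 mm off the dial or knocked out of its place (z of dish in the frame of stage_axis above 0.008 m or horizontal distance between dish and stage_axis above 0.012 m).
It fails at once if a bystander is moved more than 15 mm or lifted (distance of any of rack_pink, sample_pot, vial_d, stopcock, pen_black, tube_a, tube_b from where it was at the start of the episode above 0.015 m).
It fails at once if the lamp is knocked back over the stage (value of joint magnifier_lamp_turn above -0.7 rad).
It also fails if it takes over 48 s, if anything falls off the work surface, if the arm or the gripper's body presses on something with over 40 N, if the wrist force passes 120 N, or if a joint passes its speed limit or range.

## Working session

There is one attempt and no reset: what is moved stays moved. The work goes in short steps, Python scripts to look and compute and a shell command to move; the robot and the scene stay as the last step left them, time stands still between calls to the robot, and variables do not carry over. Pictures are saved under pics/ and viewed, and the job is handed in when it is done.

```bash
mkdir -p pics; ls
python3 - <<'E'
from workcell import *
import cv2
s=sense();print({k:s[k] for k in('time_s','ee_pos','tcp_rot','ft_force','width')})
for n in('scene','top','wrist'):
    cv2.imwrite(f'pics/{n}0.png',cv2.cvtColor(capture(n),cv2.COLOR_RGB2BGR)); print(n,camera_info(n))
E
```

```text
pics
{'time_s': 0.0, 'ee_pos': array([0.19188842, 0.62046054, 0.2356382 ]), 'tcp_rot': array([[ 2.95453637e-01,  9.55356996e-01, -3.96926945e-04],
       [ 9.55355450e-01, -2.95453875e-01, -1.72398964e-03],
       [-1.76429917e-03,  1.30152691e-04, -9.99998435e-01]]), 'ft_force': array([-0.07965914, -0.13367526,  0.46271496]), 'width': 0.09177763055839548}
scene {'fx': 367.55510859342587, 'fy': 367.55510859342587, 'cx': 254.55097386303834, 'cy': 192.49348136566027, 'position': array([-0.06566863, -0.63796906,  0.48058104]), 'orientation': array([[ 0.56681242, -0.40666512,  0.7164825 ],
       [-0.82377255, -0.2680811 ,  0.49953108],
       [-0.01106645, -0.87335903, -0.48695126]])}
top {'fx': 370.89499383894804, 'fy': 370.89499383894804, 'cx': 252.3030486863492, 'cy': 191.1652662096458, 'position': array([ 0.3511973 , -0.16884856,  0.91179381]), 'orientation': array([[-0.1465655 , -0.95267294,  0.26633217],
       [-0.98916588,  0.13888049, -0.04757182],
       [ 0.00833205, -0.27041908, -0.96270665]])}
wrist {'fx': 346.084163380058, 'fy': 346.084163380058, 'cx': 257.43233639929355, 'cy': 191.16110085134244, 'T_tool_cam': array([[ 9.99999287e-01, -1.31793447e-04, -1.18648510e-03,
         1.38299405e-04],
       [ 4.36545168e-04,  9.65421595e-01,  2.60693216e-01,
        -7.33405355e-02],
       [ 1.11110068e-03, -2.60693548e-01,  9.65420965e-01,
        -1.47952088e-01],
       [ 0.00000000e+00,  0.00000000e+00,  0.00000000e+00,
         1.00000000e+00]])}
```

View pics/scene0.png

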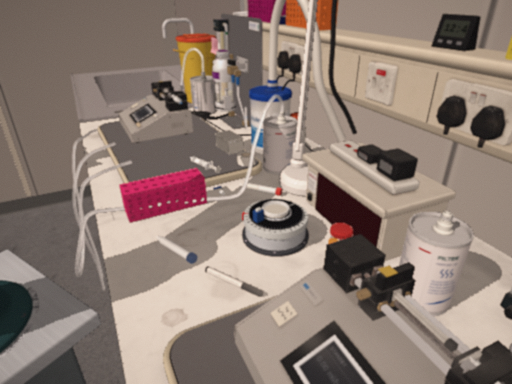

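View pics/top0.png

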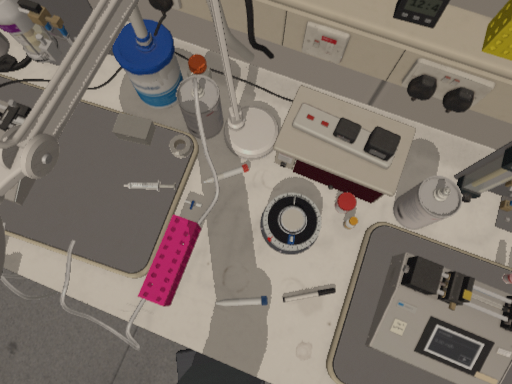

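View pics/wrist0.png

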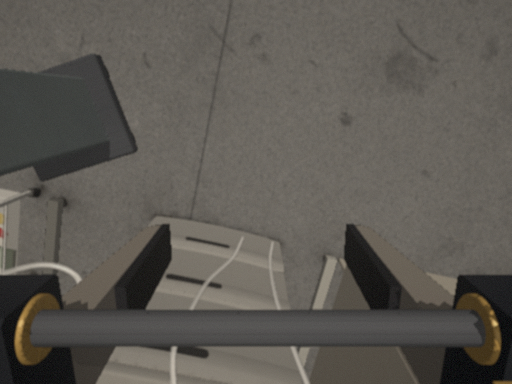

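The top view shows the stage at about (291,221), with the lug on its lower side near (291,238) and a red clip near (268,240). I'll crop and enlarge that area.

```bash
cat > h.py <<'E'
import numpy as np,cv2
from workcell import *
def ray(name,u,v):
    c=camera_info(name);R=np.array(c['orientation']);p=np.array(c['position'])
    return p,R@np.array([(u-c['cx'])/c['fx'],(v-c['cy'])/c['fy'],1])
def onz(name,u,v,z):
    p,d=ray(name,u,v);return p+d*(z-p[2])/d[2]
def proj(name,P):
    c=camera_info(name);R=np.array(c['orientation']);q=R.T@(np.array(P)-c['position'])
    return q[0]/q[2]*c['fx']+c['cx'],q[1]/q[2]*c['fy']+c['cy']
E
python3 - <<'E'
from h import *
t=cv2.imread('pics/top0.png')
cv2.imwrite('pics/topz.png',cv2.resize(t[180:260,245:345],(800,640),interpolation=cv2.INTER_CUBIC)[:600])
s=cv2.imread('pics/scene0.png')
cv2.imwrite('pics/scenez.png',cv2.resize(s[185:260,230:330],(800,600),interpolation=cv2.INTER_CUBIC))
print(onz('top',291,221,.062),onz('top',291,238,.086),onz('top',268,240,.056))
for n,uv,z in(('pot',(347,203),.057),('vial',(352,222),.06),('penL',(285,297),.01),('penR',(335,291),.01),('tubeb',(218,302),.01),('tubebcap',(265,300),.01),('tubea',(248,168),.01),('tubea2',(215,180),.01),('rack',(180,220),.076),('rack2',(160,305),.076),('stopc',(192,204),.015),('base',(253,133),.06)): print(n,onz('top',*uv,z).round(3))
E
```

```text
[ 0.50188049 -0.2894624   0.062     ] [ 0.45959828 -0.27931954  0.086     ] [ 0.46670278 -0.22986204  0.056     ]
pot [ 0.526 -0.43   0.057]
vial [ 0.479 -0.43   0.06 ]
penL [ 0.335 -0.251  0.01 ]
penR [ 0.331 -0.37   0.01 ]
tubeb [ 0.347 -0.095  0.01 ]
tubebcap [ 0.335 -0.204  0.01 ]
tubea [ 0.663 -0.212  0.01 ]
tubea2 [ 0.644 -0.124  0.01 ]
rack [ 0.539 -0.036  0.076]
rack2 [0.36  0.024 0.076]
stopc [ 0.588 -0.06   0.015]
base [ 0.736 -0.235  0.06 ]
```

View pics/topz.png

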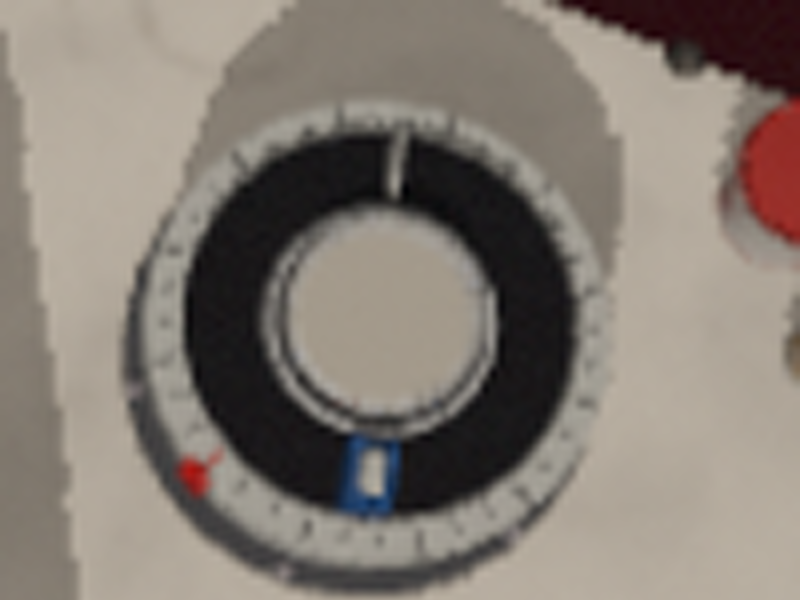

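View pics/scenez.png

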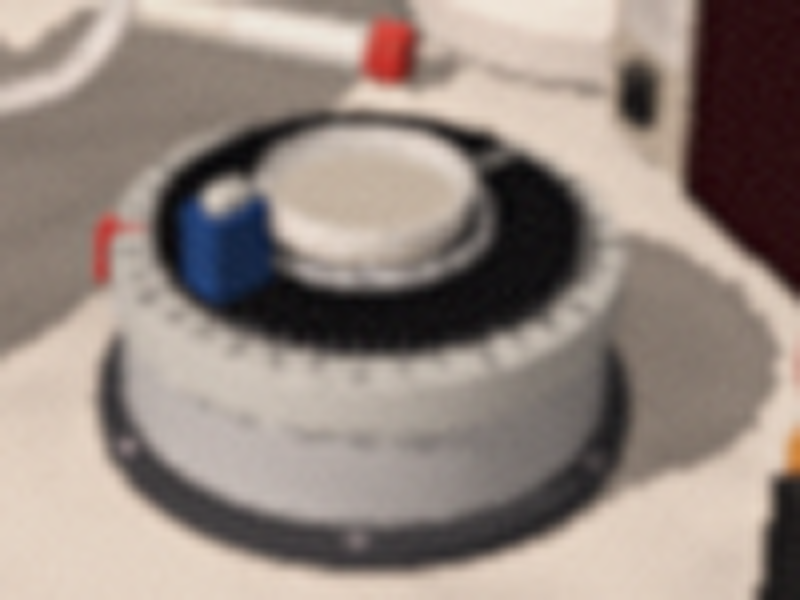

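The enlarged top view shows the index tip near zoom (402,125), the red line's inner end near (224,450), and the lug at (370,475). I'll fit the dial now.

Run:
```python
from h import *
t=cv2.imread('pics/top0.png');off=np.array([245,180])
c=t[180:260,245:345];z=cv2.resize(c,None,fx=8,fy=8,interpolation=cv2.INTER_CUBIC)
m=(z.max(2)<70).astype(np.uint8)
m[:, :185]=m[:, :185]*0
n,l,st,ce=cv2.connectedComponentsWithStats(m)
k=[i for i in range(1,n)]; k=max(k,key=lambda i:st[i,4]); print(st[k])
cs,_=cv2.findContours((l==k).astype(np.uint8),0,2);h=cv2.convexHull(max(cs,key=cv2.contourArea))
p=h[:,0]; px=(p+.5)/8-.5+off
W=np.array([onz('top',*q,.062)[:2] for q in px])
(cx,cy),r=cv2.minEnclosingCircle(W.astype(np.float32));print('enc',cx,cy,r)
A=np.c_[2*W,np.ones(len(W))];s=np.linalg.lstsq(A,(W**2).sum(1),rcond=None)[0];C=s[:2];print('fit',C,np.sqrt(s[2]+C@C))
hsv=cv2.cvtColor(z,cv2.COLOR_BGR2HSV)
for n,mask,zz in(('blue',(hsv[...,0]>100)&(hsv[...,0]<125)&(hsv[...,1]>150),.074),('red',((hsv[...,0]<8)|(hsv[...,0]>172))&(hsv[...,1]>130)&(np.arange(800)[None]<300),.056)):
    v,u=np.nonzero(mask);P=np.array([onz('top',*((np.array([a,b])+.5)/8-.5+off),zz)[:2] for a,b in zip(u,v)])-C
    print(n,P.mean(0)+C,np.degrees(np.arctan2(P.mean(0)[1],P.mean(0)[0])),np.linalg.norm(P.mean(0)))
for n,u,v,zz in(('idxtip',403,128,.062),('idxin',395,195,.062),('redtip',224,450,.056),('rededge',206,465,.056)):
    P=onz('top',u/8-.44+245,v/8-.44+180,zz)[:2]-C;print(n,P,np.degrees(np.arctan2(P[1],P[0])),np.linalg.norm(P))
```

```text
[  185   133   391   383 70207]
enc 0.5047000646591187 -0.29239770770072937 0.057856734842061996
fit [ 0.50487489 -0.29224665] 0.05729203405487383
blue [ 0.45863905 -0.27905895] 164.0804303262288 0.04807981060716381
red [ 0.46856114 -0.23178454] 120.98917469683337 0.07052910344091148
idxtip [ 0.05609271 -0.01717641] -17.02536061939778 0.058663627234858386
idxin [ 0.0362896  -0.01121105] -17.16763675352317 0.03798187678736984
redtip [-0.03009721  0.05037925] 120.8546362722892 0.05868483811251453
rededge [-0.03364648  0.05624111] 120.89015182932627 0.06553737666842674
```

```bash
python3 - <<'E'
from h import *
for u,v in((283,166),(378,199)): print('box bottom',onz('top',u,v,0).round(3))
# box top-front corners in both views
def tri(a,b):
    p,d=ray('top',*a);q,e=ray('scene',*b);d/=np.linalg.norm(d);e/=np.linalg.norm(e)
    M=np.c_[d,-e];s=np.linalg.lstsq(M,q-p,rcond=None)[0];return ((p+d*s[0]+q+e*s[1])/2).round(3),np.linalg.norm(p+d*s[0]-q-e*s[1]).round(3)
print(tri((277,153),(305,160)),tri((392,197),(409,222)))
for u,v in((35,155),(145,0),(0,215),(215,0),(235,110)):
  for z in(.3,.5,.6): print(u,v,z,onz('top',u,v,z).round(3))
for P in((.5,.1,.5),(.6,0,.5),(.5,-.1,.45),(.3,.1,.5)): print(P,proj('scene',P),proj('top',P))
E
for f in top0 scene0; do python3 - <<E
import cv2;t=cv2.imread('pics/$f.png');cv2.imwrite('pics/${f}L.png',cv2.resize(t[:300,:380] if '$f'=='top0' else t[:260,:512],None,fx=1.55,fy=1.55,interpolation=2))
E
done
```

```text
box bottom [ 0.659 -0.303  0.   ]
box bottom [ 0.537 -0.528  0.   ]
(array([ 0.653, -0.279,  0.123]), np.float64(0.007)) (array([ 0.524, -0.537,  0.109]), np.float64(0.039))
35 155 0.3 [0.641 0.168 0.3  ]
35 155 0.5 [0.546 0.058 0.5  ]
35 155 0.6 [0.499 0.003 0.6  ]
145 0 0.3 [ 0.944 -0.045  0.3  ]
145 0 0.5 [ 0.75  -0.086  0.5  ]
145 0 0.6 [ 0.653 -0.106  0.6  ]
0 215 0.3 [0.54  0.225 0.3  ]
0 215 0.5 [0.479 0.096 0.5  ]
0 215 0.6 [0.448 0.032 0.6  ]
215 0 0.3 [ 0.924 -0.183  0.3  ]
215 0 0.5 [ 0.737 -0.179  0.5  ]
215 0 0.6 [ 0.643 -0.176  0.6  ]
235 110 0.3 [ 0.677 -0.19   0.3  ]
235 110 0.5 [ 0.571 -0.183  0.5  ]
235 110 0.6 [ 0.517 -0.18   0.6  ]
(0.5, 0.1, 0.5) (np.float64(116.31981888313445), np.float64(-21.379873763103802)) (np.float64(-2.8385435381893274), np.float64(197.24150818073292))
(0.6, 0, 0.5) (np.float64(185.14801070047793), np.float64(-21.95699320196968)) (np.float64(83.51147644588784), np.float64(107.77870662688667))
(0.5, -0.1, 0.45) (np.float64(189.3551687029554), np.float64(7.066741591073111)) (np.float64(179.99488553665924), np.float64(185.51946471492084))
(0.3, 0.1, 0.5) (np.float64(17.35455808320873), np.float64(-22.591982508365362)) (np.float64(-10.185343428602039), np.float64(389.10575567089927))
```

View pics/top0L.png

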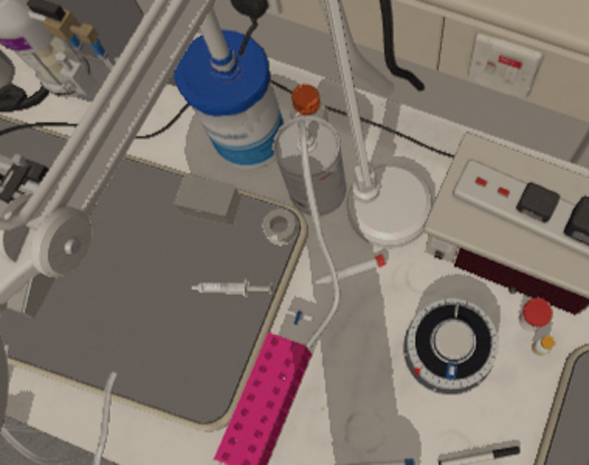

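View pics/scene0L.png

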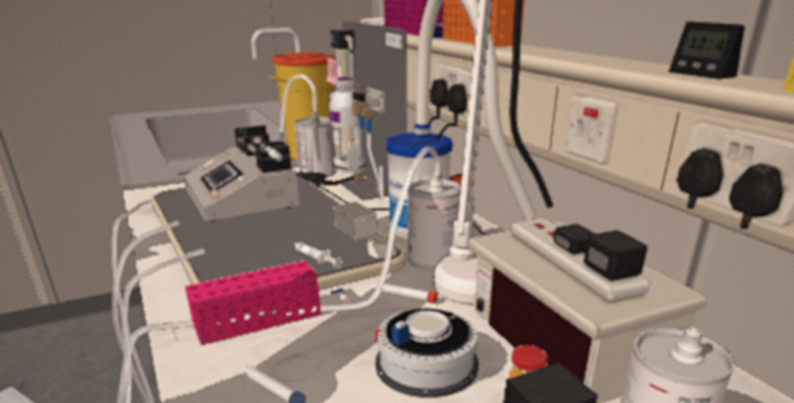

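```bash
python3 - <<'E'
from h import *
print('foot',onz('top',253,133,.03),[ (z,tuple(np.round(proj('top',(.735,-.235,z)),0)),tuple(np.round(proj('scene',(.735,-.235,z)),0))) for z in(0.05,.2,.4,.6,.7)])
p,d=ray('top',40,157);_,e=ray('top',145,0);n=np.cross(d,e)
f=np.array([.735,-.235]);z=(n@p-n[:2]@f)/n[2];print('pole top z if arm line meets the foot axis',z)
p,d=ray('top',35,155)
for zz in(.45,.5,.55,.6,.65,.7):
    q=p+d*(zz-p[2])/d[2];w=q[:2]-f;print(zz,q.round(3),np.degrees(np.arctan2(w[1],w[0])).round(1),np.linalg.norm(w).round(3))
E
python3 - <<'E'
import cv2;t=cv2.imread('pics/top0.png');cv2.imwrite('pics/tl.png',cv2.resize(t[100:280,:200],None,fx=3.3,fy=3.3,interpolation=2))
E
```

```text
foot [ 0.74928039 -0.23708071  0.03      ] [(0.05, (np.float64(253.0), np.float64(135.0)), (np.float64(302.0), np.float64(171.0))), (0.2, (np.float64(254.0), np.float64(106.0)), (np.float64(305.0), np.float64(116.0))), (0.4, (np.float64(255.0), np.float64(45.0)), (np.float64(310.0), np.float64(29.0))), (0.6, (np.float64(258.0), np.float64(-75.0)), (np.float64(316.0), np.float64(-83.0))), (0.7, (np.float64(261.0), np.float64(-190.0)), (np.float64(320.0), np.float64(-151.0)))]
pole top z if arm line meets the foot axis 0.6886545586512076
0.45 [0.57  0.086 0.45 ] 117.3 0.361
0.5 [0.546 0.058 0.5  ] 122.8 0.349
0.55 [0.522 0.03  0.55 ] 128.7 0.34
0.6 [0.499 0.003 0.6  ] 134.8 0.335
0.65 [ 0.475 -0.025  0.65 ] 141.0 0.334
0.7 [ 0.451 -0.052  0.7  ] 147.2 0.337
```

View pics/tl.png

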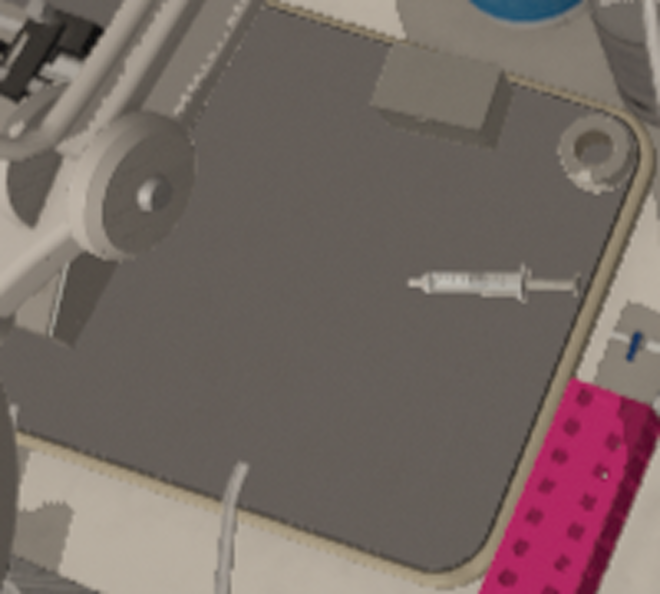

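Run:
```python
from h import *
t=cv2.imread('pics/scene0.png');cv2.imwrite('pics/sl.png',cv2.resize(t[100:300,50:250],None,fx=3,fy=3,interpolation=2))
for uv in((73,241),(66,290),(135,347),(20,300)):
  for z in(0,.1,.2,.3): P=onz('top',*uv,z);print(uv,P.round(3),np.round(proj('scene',P)))
for uv in ((3,230),(5,250),(5,270)):
  for z in(.45,.5,.55):print(uv,onz('top',*uv,z).round(3))
```

```text
(73, 241) [0.541 0.24  0.   ] [131. 172.]
(73, 241) [0.52  0.195 0.1  ] [129. 146.]
(73, 241) [0.5  0.15 0.2 ] [127. 115.]
(73, 241) [0.479 0.105 0.3  ] [124.  79.]
(66, 290) [0.427 0.258 0.   ] [ 93. 185.]
(66, 290) [0.418 0.211 0.1  ] [ 93. 157.]
(66, 290) [0.41  0.164 0.2  ] [ 92. 124.]
(66, 290) [0.402 0.118 0.3  ] [91. 85.]
(135, 347) [0.277 0.105 0.   ] [ 76. 228.]
(135, 347) [0.285 0.075 0.1  ] [ 77. 192.]
(135, 347) [0.293 0.045 0.2  ] [ 77. 150.]
(135, 347) [0.302 0.015 0.3  ] [ 77. 102.]
(20, 300) [0.42  0.365 0.   ] [ 69. 177.]
(20, 300) [0.412 0.306 0.1  ] [ 70. 150.]
(20, 300) [0.405 0.248 0.2  ] [ 70. 119.]
(20, 300) [0.397 0.189 0.3  ] [70. 81.]
(3, 230) [0.474 0.124 0.45 ]
(3, 230) [0.461 0.092 0.5  ]
(3, 230) [0.447 0.061 0.55 ]
(5, 250) [0.448 0.121 0.45 ]
(5, 250) [0.438 0.089 0.5  ]
(5, 250) [0.427 0.058 0.55 ]
(5, 270) [0.424 0.12  0.45 ]
(5, 270) [0.416 0.089 0.5  ]
(5, 270) [0.408 0.057 0.55 ]
```

View pics/sl.png

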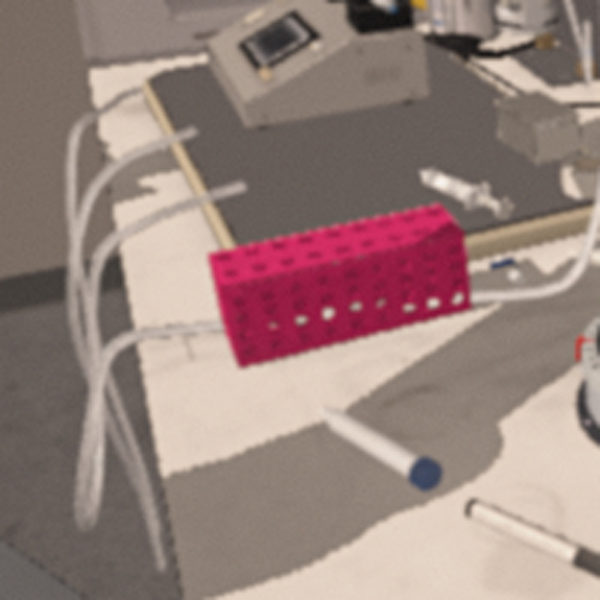

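The lamp head seems to hang about 0.5 m up, right across the direct way over. I'll pull in to a small radius first, then go low and swing round under it.

```bash
python3 -m creep '[{"slide":[-0.04,0,0],"spin":0},{"slide":[-0.08,0,0],"spin":0},{"slide":[-0.12,0,0],"spin":0},{"slide":[-0.16,0,0],"spin":0},{"slide":[-0.20,0,0],"spin":0}]' 1
python3 - <<'E'
from h import *
s=sense();print(s['time_s'],s['ee_pos'],s['q'],s['ft_force'],s['width'])
cv2.imwrite('pics/w1.png',cv2.cvtColor(capture('wrist'),cv2.COLOR_RGB2BGR))
E
```

```text
time_s: 0.57
ee_pos: [0.1323, 0.4278, 0.2361]
tcp_rot: [[0.295, 0.955, -0.0], [0.955, -0.295, -0.001], [-0.001, 0.0, -1.0]]
ft_force: [0.4, -0.0, 0.9]
width: 0.0606
0.5667 [0.13231228 0.42781105 0.23607276] [-74.94679607   7.30552009  -2.32857113 118.80592939   0.37248266
  53.93998477  -4.65355104] [ 0.36796097 -0.0280186   0.88573385] 0.06062647740462278
```

View pics/w1.png

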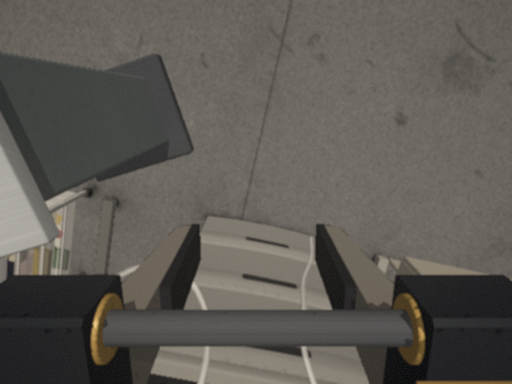

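```bash
cat >> h.py <<'E'
def plan(wps):
    """wps: list of (x,y,z,tool-x azimuth deg); prints slide/spin from the pose measured now"""
    s=sense();R=np.array(s['tcp_rot']);p=np.array(s['ee_pos']);a0=np.degrees(np.arctan2(R[1,0],R[0,0]))
    prev=0
    for x,y,z,a in wps:
        sl=R.T@(np.array([x,y,z])-p);sp=-(a-a0);sp=(sp+180)%360-180
        while sp-prev>180: sp-=360
        while sp-prev<-180: sp+=360
        prev=sp
        print(sl.round(4).tolist(),round(np.radians(sp),3),'deg',round(sp,1))
def pol(r,az): return r*np.cos(np.radians(az)),r*np.sin(np.radians(az))
def snap(cam,fn):
    cv2.imwrite('pics/'+fn,cv2.cvtColor(capture(cam),cv2.COLOR_RGB2BGR))
E
python3 -m creep '[{"slide":[-0.03,0,0.025],"spin":0.12},{"slide":[-0.06,0,0.055],"spin":0.24},{"slide":[-0.09,0,0.085],"spin":0.36},{"slide":[-0.103,0,0.11],"spin":0.48}]' 1
python3 - <<'E'
from h import *
s=sense();print(s['q'].round(1));az0=np.degrees(np.arctan2(s['ee_pos'][1],s['ee_pos'][0]));R=s['tcp_rot'];a0=np.degrees(np.arctan2(R[1,0],R[0,0]));print(az0,a0,np.hypot(*s['ee_pos'][:2]))
plan([(*pol(.345,az0-6*k),.125,a0-7*k) for k in range(1,6)])
E
```

```text
time_s: 0.95
ee_pos: [0.1017, 0.3278, 0.1254]
tcp_rot: [[0.707, 0.707, -0.0], [0.707, -0.707, -0.002], [-0.002, 0.001, -1.0]]
ft_force: [-0.6, -0.5, -1.5]
width: 0.03
[-77.3   8.1  -1.2 137.1   0.3  34.9 -33.7]
72.76915132654423 44.97448454280287 0.34318044780799367
[0.0168, 0.0319, 0.0004] 0.122 deg 7.0
[0.0284, 0.0661, 0.0004] 0.244 deg 14.0
[0.0364, 0.1013, 0.0004] 0.367 deg 21.0
[0.0407, 0.1372, 0.0005] 0.489 deg 28.0
[0.0412, 0.1733, 0.0005] 0.611 deg 35.0
```

```bash
python3 -m creep '[{"slide":[0.017,0.032,0],"spin":0.12},{"slide":[0.0285,0.066,0],"spin":0.24},{"slide":[0.0365,0.101,0],"spin":0.365},{"slide":[0.041,0.137,0],"spin":0.485},{"slide":[0.0415,0.173,0],"spin":0.61}]' 1
cat > nxt.py <<'E'
import sys
from h import *
s=sense();print(s['q'].round(1),s['ft_force'].round(1));az0=np.degrees(np.arctan2(s['ee_pos'][1],s['ee_pos'][0]));R=s['tcp_rot'];a0=np.degrees(np.arctan2(R[1,0],R[0,0]));print(az0,a0,np.hypot(*s['ee_pos'][:2]))
plan([(*pol(.347,az0-6.2*k),.125,a0-7*k) for k in range(1,6)])
snap('top',sys.argv[1])
E
python3 nxt.py t2.png
```

```text
time_s: 1.37
ee_pos: [0.2566, 0.239, 0.1268]
tcp_rot: [[0.985, 0.174, 0.001], [0.174, -0.985, 0.001], [0.001, -0.001, -1.0]]
ft_force: [0.0, 0.0, -0.7]
width: 0.0004
[-60.7   8.1  13.1 137.1  -3.2  35.  -35. ] [ 0.   0.  -0.7]
42.965384720179316 10.049454076594085 0.35064787090919586
[0.0156, 0.0345, 0.0018] 0.122 deg 7.0
[0.0306, 0.0689, 0.0018] 0.244 deg 14.0
[0.0419, 0.1047, 0.0018] 0.367 deg 21.0
[0.0492, 0.1416, 0.0018] 0.489 deg 28.0
[0.0524, 0.1789, 0.0018] 0.611 deg 35.0
```

View pics/t2.png

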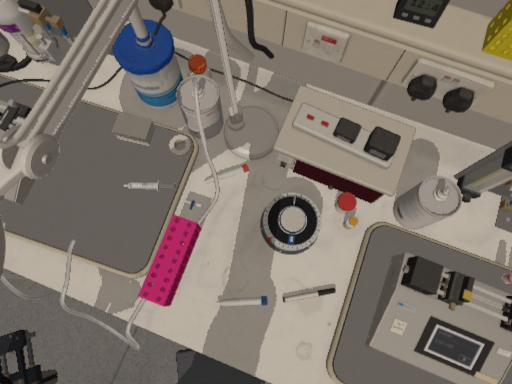

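The top view shows the gripper entering at lower left, about (20,355). The lamp knuckle hasn't moved from (38,157). I'll keep swinging round.

```bash
python3 -m creep '[{"slide":[0.0155,0.0345,0.002],"spin":0.12},{"slide":[0.0305,0.069,0.002],"spin":0.24},{"slide":[0.042,0.105,0.002],"spin":0.365},{"slide":[0.049,0.1415,0.002],"spin":0.485},{"slide":[0.0525,0.179,0.002],"spin":0.61}]' 1
python3 nxt.py t3.png
```

```text
time_s: 1.83
ee_pos: [0.34, 0.0714, 0.1249]
tcp_rot: [[0.907, -0.421, 0.002], [-0.421, -0.907, 0.0], [0.001, -0.001, -1.0]]
ft_force: [0.9, -0.1, -0.1]
width: 0.0005
[-42.1   8.2  26.8 138.3  -6.5  34.5 -35.1] [ 0.9 -0.1 -0.1]
11.858938707810792 -24.8930265774734 0.34736691072678305
[0.0205, 0.0315, -0.0001] 0.122 deg 7.0
[0.0378, 0.0648, -0.0001] 0.244 deg 14.0
[0.0514, 0.0997, -0.0001] 0.367 deg 21.0
[0.0612, 0.136, -0.0001] 0.489 deg 28.0
[0.0669, 0.1731, -0.0002] 0.611 deg 35.0
```

View pics/t3.png

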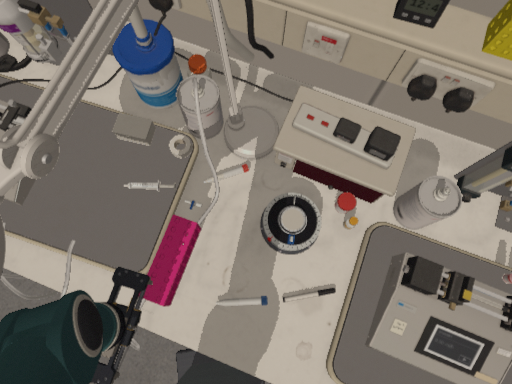

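The green forearm and hand are now at about (70,340), just past the rack's near end. The lamp still hasn't moved. Carrying on.

```bash
python3 -m creep '[{"slide":[0.0205,0.0315,0],"spin":0.12},{"slide":[0.038,0.065,0],"spin":0.24},{"slide":[0.0515,0.0995,0],"spin":0.365},{"slide":[0.061,0.136,0],"spin":0.485},{"slide":[0.067,0.173,0],"spin":0.61}]' 1
python3 nxt.py t4.png
```

```text
time_s: 2.3
ee_pos: [0.328, -0.1143, 0.1249]
tcp_rot: [[0.503, -0.865, 0.001], [-0.865, -0.503, -0.001], [0.001, -0.001, -1.0]]
ft_force: [1.0, 0.2, 0.8]
width: 0.0006
[-21.9   8.7  39.  138.8  -9.7  34.7 -35.1] [1.  0.2 0.8]
-19.219912056733957 -59.83434335026547 0.3473272330423485
[0.0226, 0.03, -0.0001] 0.122 deg 7.0
[0.0421, 0.062, -0.0001] 0.244 deg 14.0
[0.058, 0.096, -0.0001] 0.367 deg 21.0
[0.0702, 0.1315, -0.0001] 0.489 deg 28.0
[0.0785, 0.1681, -0.0002] 0.611 deg 35.0
```

View pics/t4.png

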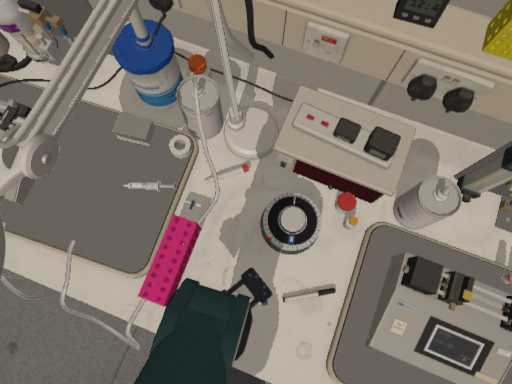

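The hand is at about (250,290), between tube_b and the stage, and the lamp is behind it. Next is to hover clockwise of the lug.

Run:
```python
from h import *
s=sense();p=s['ee_pos']
C=np.array([.5049,-.2922]);th=np.radians(162.9);er=np.array([np.cos(th),np.sin(th)]);et=np.array([-er[1],er[0]])
g=C+.05*er-.033*et;print(g)
plan([(*(p[:2]+(g-p[:2])*k/5),.125+.003*k,-59.8-7*k) for k in range(1,6)])
```

```text
[ 0.46681368 -0.24595681]
[0.0359, -0.0122, -0.0029] 0.107 deg 6.1
[0.0717, -0.0243, -0.0058] 0.229 deg 13.1
[0.1076, -0.0365, -0.0087] 0.352 deg 20.1
[0.1435, -0.0487, -0.0116] 0.474 deg 27.1
[0.1793, -0.0608, -0.0145] 0.596 deg 34.1
```

```bash
python3 -m creep '[{"slide":[0.036,-0.012,-0.003],"spin":0.11},{"slide":[0.072,-0.0245,-0.007],"spin":0.23},{"slide":[0.1075,-0.0365,-0.011],"spin":0.35},{"slide":[0.1435,-0.0485,-0.015],"spin":0.475},{"slide":[0.179,-0.061,-0.016],"spin":0.595}]' 1
python3 - <<'E'
from h import *
s=sense();print(s['q'].round(1))
plan([(.4668,-.246,.14,-107.1)])
snap('wrist','w5.png')
E
```

```text
time_s: 2.77
ee_pos: [0.4726, -0.237, 0.141]
tcp_rot: [[-0.068, -0.998, 0.001], [-0.998, 0.068, -0.0], [-0.0, -0.001, -1.0]]
ft_force: [0.8, 0.3, 0.1]
width: 0.0003
[-11.6  27.1  43.8 115.6 -25.6  47.  -47. ]
[0.0094, 0.0052, 0.001] 0.23 deg 13.2
```

View pics/w5.png

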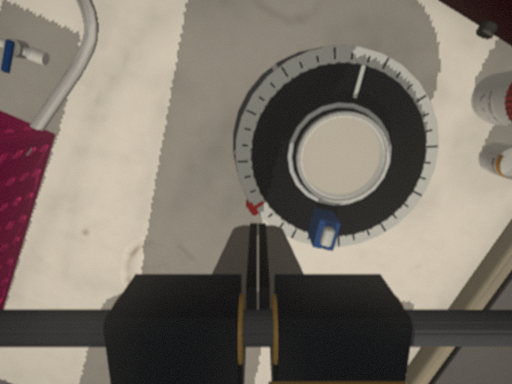

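The wrist view shows the lug at (323,232), the red mark at (254,208), the index at (360,80), and the closed fingers clockwise of the lug. I'll align the spin, settle, and measure again.

```bash
python3 -m creep '[{"slide":[0,0,0],"spin":0.12},{"slide":[0,0,0],"spin":0.23},{"slide":[0,0,0],"spin":0.23},{"slide":[0,0,0],"spin":0.23}]' 1
cat >> h.py <<'E'
def wcam():
    T=np.array(camera_info('wrist')['T_tool_cam']);s=sense();G=np.eye(4);G[:3,:3]=s['tcp_rot'];G[:3,3]=s['ee_pos'];return G@T
def wz(M,u,v,z):
    c=camera_info('wrist');d=M[:3,:3]@np.array([(u-c['cx'])/c['fx'],(v-c['cy'])/c['fy'],1]);p=M[:3,3];return p+d*(z-p[2])/d[2]
E
python3 - <<'E'
from h import *
s=sense();R=s['tcp_rot'];print(np.degrees(np.arctan2(R[1,0],R[0,0])))
M=wcam();im=cv2.cvtColor(capture('wrist'),cv2.COLOR_RGB2BGR);cv2.imwrite('pics/w6.png',im);np.save('M6.npy',M)
c=camera_info('wrist');Q=np.linalg.inv(M)@np.array([.5049,-.2922,.062,1]);print(Q[:2]/Q[2]*c['fx']+[c['cx'],c['cy']])
E
```

```text
time_s: 3.15
ee_pos: [0.4707, -0.2354, 0.1402]
tcp_rot: [[-0.285, -0.958, -0.001], [-0.958, 0.285, -0.0], [0.0, 0.001, -1.0]]
ft_force: [-0.3, -0.7, -0.4]
width: 0.0004
-106.56559052636608
[326.1200005  136.19587418]
```

View pics/w6.png

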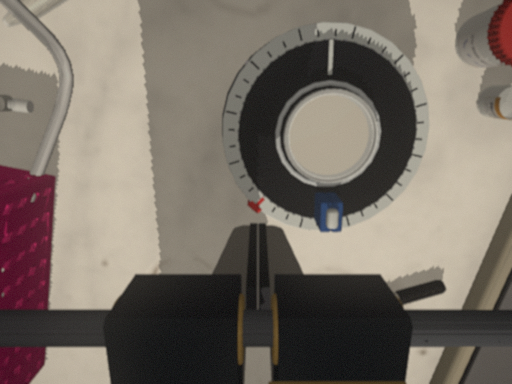

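The wrist view now has the tool square to the lug, with the index line vertical near u=331, and I'll measure from it.

```bash
cat > meas.py <<'E'
import sys
from h import *
fn,Mf,guess=sys.argv[1],sys.argv[2],(int(sys.argv[3]),int(sys.argv[4]))
im=cv2.imread(fn);M=np.load(Mf)
z=cv2.resize(im,None,fx=4,fy=4,interpolation=cv2.INTER_CUBIC);f=lambda a:(np.array(a)+.5)/4-.5
H=cv2.cvtColor(z,cv2.COLOR_BGR2HSV)
m=(z.max(2)<75).astype(np.uint8);lim=sys.argv[5] if len(sys.argv)>5 else '225';m[int(lim)*4:]=0
n,l,st,ce=cv2.connectedComponentsWithStats(m)
k=max(range(1,n),key=lambda i:st[i,4] if np.hypot(*(ce[i]/4-guess))<45 else 0)
cs,_=cv2.findContours((l==k).astype(np.uint8),0,2);hull=cv2.convexHull(max(cs,key=cv2.contourArea))[:,0]
W=np.array([wz(M,*f(q),.062)[:2] for q in hull])
s=None
for _ in range(4):
    A=np.c_[2*W,np.ones(len(W))];s=np.linalg.lstsq(A,(W**2).sum(1),rcond=None)[0];C=s[:2];r=np.sqrt(s[2]+C@C);e=np.abs(np.hypot(*(W-C).T)-r);W=W[e<max(.0008,np.median(e)*2.5)]
print('C',C.round(4),'r',r.round(4))
def grp(name,mask,zz,rmin,rmax):
    v,u=np.nonzero(mask);P=np.array([wz(M,*f(q),zz)[:2] for q in zip(u,v)])-C;rr=np.hypot(*P.T);P=P[(rr>rmin)&(rr<rmax)]
    if len(P)==0: print(name,'none');return
    a=P.mean(0);print(name,len(P),'bearing',np.degrees(np.arctan2(a[1],a[0])).round(2),'r',np.hypot(*a).round(4),'rmin',np.hypot(*P.T).min().round(4));return np.degrees(np.arctan2(a[1],a[0]))
red=((H[...,0]<8)|(H[...,0]>172))&(H[...,1]>120)
t=grp('red',red,.056,.058,.068)
wh=(z.min(2)>110); i=grp('index',wh,.062,.041,.056)
b=(H[...,0]>100)&(H[...,0]<130)&(H[...,1]>130);grp('lug(z.08)',b,.080,.03,.07)
if t and i: print('to turn ccw', (t-i+180)%360-180)
E
python3 meas.py pics/w6.png M6.npy 326 136
```

```text
C [ 0.5058 -0.2926] r 0.0575Traceback (most recent call last):
  File "meas.py", line 21, in <module>
    t=grp('red',red,.056,.058,.068)
  File "meas.py", line 17, in grp
    v,u=np.nonzero(mask);P=np.array([wz(M,*f(q),zz)[:2] for q in zip(u,v)])-C;rr=np.hypot(*P.T);P=P[(rr>rmin)&(rr<rmax)]
                                     ~~^^^^^^^^^^^^
  File "h.py", line 27, in wz
    c=camera_info('wrist');d=M[:3,:3]@np.array([(u-c['cx'])/c['fx'],(v-c['cy'])/c['fy'],1]);p=M[:3,3];return p+d*(z-p[2])/d[2]
ValueError: time passes only in moves, steps and waits
```

```bash
python3 - <<'E'
s=open('h.py').read()
s=s.replace("    c=camera_info('wrist');d=M[:3,:3]","    c=WC;d=M[:3,:3]")+"WC=dict(fx=346.084163380058,fy=346.084163380058,cx=257.43233639929355,cy=191.16110085134244)\n"
open('h.py','w').write(s)
E
python3 meas.py pics/w6.png M6.npy 326 136
```

```text
C [ 0.5058 -0.2926] r 0.0575
red 572 bearing 120.7 r 0.0651 rmin 0.0606
index 2422 bearing -22.62 r 0.0187 rmin 0.0411
lug(z.08) 579 bearing 162.27 r 0.0473 rmin 0.0411
to turn ccw 143.32228533423302
```

```bash
sed -i "s/wh=(z.min(2)>110); i=grp('index',wh,.062,.041,.056)/ib=float(sys.argv[6]);wh=(z.min(2)>110);P0=np.array([C[0]+.05*np.cos(np.radians(ib)),C[1]+.05*np.sin(np.radians(ib)),.062,1]);Q=np.linalg.inv(M)@P0;cc=(Q[:2]\/Q[2]*WC['fx']+[WC['cx'],WC['cy']])*4;mk=np.zeros(wh.shape,np.uint8);cv2.circle(mk,(int(cc[0]),int(cc[1])),70,1,-1);i=grp('index',wh\&(mk>0),.062,.041,.056)/" meas.py
python3 meas.py pics/w6.png M6.npy 326 136 225 -17
python3 -m creep '[{"slide":[0.012,0,0],"spin":0},{"slide":[0.012,0,0.02],"spin":0},{"slide":[0.012,0,0.04],"spin":0},{"slide":[0.012,0,0.051],"spin":0},{"slide":[0.012,0,0.051],"spin":0}]' 1
python3 - <<'E'
from h import *
s=sense();C=np.array([.5055,-.2924]);th=np.radians(162.8);er=np.array([np.cos(th),np.sin(th)]);et=np.array([-er[1],er[0]]);d=s['ee_pos'][:2]-C;print(d@er,d@et)
snap('scene','s7.png');im=cv2.imread('pics/s7.png');cv2.imwrite('pics/s7z.png',cv2.resize(im[150:270,210:360],None,fx=5,fy=5,interpolation=2))
E
```

```text
C [ 0.5058 -0.2926] r 0.0575
red 572 bearing 120.7 r 0.0651 rmin 0.0606
index 1714 bearing -16.46 r 0.0486 rmin 0.0411
lug(z.08) 579 bearing 162.27 r 0.0473 rmin 0.0411
to turn ccw 137.15714417054403
time_s: 3.62
ee_pos: [0.4658, -0.2471, 0.0879]
tcp_rot: [[-0.289, -0.957, -0.003], [-0.957, 0.289, 0.001], [-0.0, 0.004, -1.0]]
ft_force: [-0.8, -0.9, -0.8]
width: 0.0004
0.05136368742462674 -0.03151548993899685
```

View pics/s7z.png

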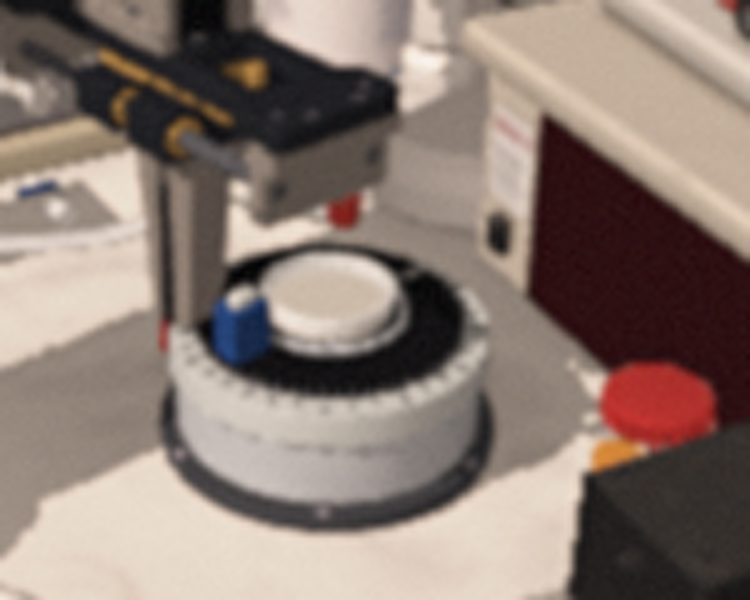

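The scene view shows the fingers just behind the lug, clear of the dish and the red clip, with no contact force. Now to push along an arc.

```bash
cat > arc.py <<'E'
import sys
from h import *
# arc.py  step  -> rows turning rigidly about C from pose now
C=np.array([.5055,-.2924]);s=sense();R=s['tcp_rot'];p=s['ee_pos'];a=np.degrees(np.arctan2(R[1,0],R[0,0]))
th=np.radians(a-90);er=np.array([np.cos(th),np.sin(th)]);et=np.array([-er[1],er[0]]);d=p[:2]-C
print('tool bearing',(a-90)%360,'radial',d@er,'tang',d@et,'z',p[2],'F',(R.T@s['ft_force']).round(1))
st=float(sys.argv[1]);T=float(sys.argv[2]) if len(sys.argv)>2 else d@et
w=[]
for k in range(1,6):
    h=th+np.radians(st*k);e=np.array([np.cos(h),np.sin(h)]);t=np.array([-e[1],e[0]]);q=C+.0505*e+T*t;w.append((*q,.088,a+st*k))
plan(w)
E
python3 arc.py 5 -.0255
```

```text
tool bearing 163.20003288989352 radial 0.05032402579960169 tang -0.03160645496392365 z 0.08901770445563377 F [-0.1  0.3  0.2]
[0.0106, 0.0022, 0.001] -0.087 deg -5.0
[0.0153, 0.0038, 0.001] -0.175 deg -10.0
[0.02, 0.0051, 0.001] -0.262 deg -15.0
[0.0249, 0.0059, 0.001] -0.349 deg -20.0
[0.0298, 0.0062, 0.001] -0.436 deg -25.0
```

```bash
python3 -m creep '[{"slide":[0.0105,0.002,0.001],"spin":-0.087},{"slide":[0.0155,0.004,0.001],"spin":-0.175},{"slide":[0.02,0.005,0.001],"spin":-0.262},{"slide":[0.025,0.006,0.001],"spin":-0.349},{"slide":[0.03,0.006,0.001],"spin":-0.436}]' 1
python3 arc.py 5
python3 - <<'E'
from h import *
np.save('M8.npy',wcam());snap('wrist','w8.png')
E
```

```text
time_s: 4.08
ee_pos: [0.453, -0.2743, 0.0896]
tcp_rot: [[0.147, -0.989, 0.001], [-0.989, -0.147, 0.001], [-0.001, -0.001, -1.0]]
ft_force: [-0.6, 1.5, -0.6]
width: 0.0004
tool bearing 188.47428016814067 radial 0.049224476634194034 tang -0.025672384262225022 z 0.0895705431199633 F [-1.6  0.4  0.6]
[0.0045, 0.0033, 0.0016] -0.087 deg -5.0
[0.0092, 0.005, 0.0016] -0.175 deg -10.0
[0.0139, 0.0062, 0.0016] -0.262 deg -15.0
[0.0188, 0.007, 0.0016] -0.349 deg -20.0
[0.0237, 0.0074, 0.0016] -0.436 deg -25.0
```

View pics/w8.png

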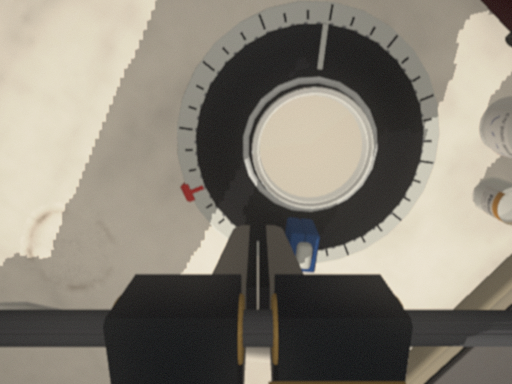

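The wrist view shows the finger against the lug at (300,235) and the index at (325,30), so the dial has turned. Measuring it.

```bash
python3 meas.py pics/w8.png M8.npy 310 140 224 2;python3 meas.py pics/w8.png M8.npy 310 140 224 -2
```

```text
C [ 0.5059 -0.2927] r 0.0573
red 942 bearing 120.77 r 0.0651 rmin 0.0605
index 2130 bearing 2.9 r 0.0493 rmin 0.0425
lug(z.08) 2112 bearing -173.37 r 0.0489 rmin 0.041
to turn ccw 117.8666775828292
C [ 0.5059 -0.2927] r 0.0573
red 942 bearing 120.77 r 0.0651 rmin 0.0605
index 1977 bearing 2.88 r 0.0498 rmin 0.043
lug(z.08) 2112 bearing -173.37 r 0.0489 rmin 0.041
to turn ccw 117.88212273802037
```

```bash
sed -i 's/C=np.array(\[.5055,-.2924\])/C=np.array([.5057,-.2926])/' arc.py; python3 arc.py 5 -.0205
```

```text
tool bearing 188.60828194112452 radial 0.04980089647082374 tang -0.024784940741754167 z 0.08984478266627155 F [0.4 0.8 0.6]
[0.0088, 0.0023, 0.0018] -0.087 deg -5.0
[0.0134, 0.0035, 0.0018] -0.175 deg -10.0
[0.0181, 0.0043, 0.0018] -0.262 deg -15.0
[0.0228, 0.0047, 0.0019] -0.349 deg -20.0
[0.0275, 0.0046, 0.0019] -0.436 deg -25.0
```

```bash
python3 -m creep '[{"slide":[0.007,0.002,0.001],"spin":-0.087},{"slide":[0.0135,0.0035,0.001],"spin":-0.175},{"slide":[0.018,0.0045,0.001],"spin":-0.262},{"slide":[0.023,0.0045,0.001],"spin":-0.349},{"slide":[0.0275,0.0045,0.001],"spin":-0.436}]' 1
python3 arc.py 5 -.0205
```

```text
time_s: 4.55
ee_pos: [0.4524, -0.3024, 0.0885]
tcp_rot: [[0.549, -0.836, 0.0], [-0.836, -0.549, 0.0], [0.0, -0.0, -1.0]]
ft_force: [-1.4, 2.0, 1.0]
width: 0.0004
tool bearing 213.31458441398973 radial 0.049911491884450626 tang -0.02105826556511233 z 0.08852981474378759 F [-2.4  0.1 -1. ]
[0.005, 0.0022, 0.0005] -0.087 deg -5.0
[0.0096, 0.0034, 0.0005] -0.175 deg -10.0
[0.0143, 0.0042, 0.0005] -0.262 deg -15.0
[0.0191, 0.0046, 0.0005] -0.349 deg -20.0
[0.0238, 0.0045, 0.0005] -0.436 deg -25.0
```

```bash
python3 -m creep '[{"slide":[0.005,0.002,0],"spin":-0.087},{"slide":[0.0095,0.0035,0],"spin":-0.175},{"slide":[0.0145,0.004,0],"spin":-0.262},{"slide":[0.019,0.0045,0],"spin":-0.349},{"slide":[0.024,0.0045,0],"spin":-0.436}]' 1
python3 arc.py 5 -.0205;python3 - <<'E'
from h import *
np.save('M9.npy',wcam());snap('wrist','w9.png')
E
python3 meas.py pics/w9.png M9.npy 310 140 224 55
```

```text
time_s: 4.97
ee_pos: [0.4617, -0.3247, 0.0885]
tcp_rot: [[0.851, -0.526, 0.0], [-0.526, -0.851, 0.0], [-0.0, -0.0, -1.0]]
ft_force: [-0.1, 2.3, 0.3]
width: 0.0004
tool bearing 238.29714778570064 radial 0.05042450980403333 tang -0.0205166822162618 z 0.08847663737798843 F [-1.3 -1.9 -0.3]
[0.0045, 0.0017, 0.0005] -0.087 deg -5.0
[0.0091, 0.0029, 0.0005] -0.175 deg -10.0
[0.0138, 0.0037, 0.0005] -0.262 deg -15.0
[0.0185, 0.004, 0.0005] -0.349 deg -20.0
[0.0233, 0.004, 0.0005] -0.436 deg -25.0
C [ 0.5057 -0.2925] r 0.0573
red 1397 bearing 120.75 r 0.0652 rmin 0.0602
index 1867 bearing 58.86 r 0.0497 rmin 0.0429
lug(z.08) 2256 bearing -119.8 r 0.0472 rmin 0.0406
to turn ccw 61.882903045041076
```

View pics/w9.png

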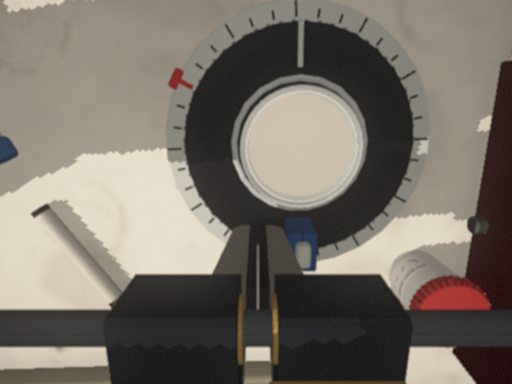

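The dial is at 58.9° and the finger lies flat on the lug. There are 62° left and everything looks clear.

```bash
python3 -m creep '[{"slide":[0.0045,0.0015,0],"spin":-0.087},{"slide":[0.009,0.003,0],"spin":-0.175},{"slide":[0.014,0.0035,0],"spin":-0.262},{"slide":[0.0185,0.004,0],"spin":-0.349},{"slide":[0.0235,0.004,0],"spin":-0.436}]' 1
python3 arc.py 5 -.0205; python3 -c "
from workcell import *
print(sense()['q'].round(0))"
```

```text
time_s: 5.43
ee_pos: [0.4792, -0.3407, 0.0882]
tcp_rot: [[0.993, -0.119, -0.001], [-0.119, -0.993, -0.0], [-0.001, 0.0, -1.0]]
ft_force: [-1.4, 1.6, 0.4]
width: 0.0007
tool bearing 263.163370710546 radial 0.050959550101663434 tang -0.02060894394744849 z 0.08823979973166489 F [-1.6 -1.4 -0.4]
[0.0046, 0.0011, 0.0002] -0.087 deg -5.0
[0.0092, 0.0023, 0.0002] -0.175 deg -10.0
[0.0139, 0.0031, 0.0002] -0.262 deg -15.0
[0.0186, 0.0035, 0.0002] -0.349 deg -20.0
[0.0234, 0.0035, 0.0002] -0.436 deg -25.0
[ 20.  32.  16. 108. -13.  42.  36.]
```

```bash
python3 -m creep '[{"slide":[0.0045,0.001,0],"spin":-0.087},{"slide":[0.009,0.0025,0],"spin":-0.175},{"slide":[0.014,0.003,0],"spin":-0.262},{"slide":[0.0185,0.0035,0],"spin":-0.349},{"slide":[0.0235,0.0035,0],"spin":-0.436}]' 1
python3 -m creep '[{"slide":[0,0,0],"spin":0}]' 1
python3 arc.py 2 -.0205;python3 - <<'E'
from h import *
np.save('M10.npy',wcam());snap('wrist','w10.png')
E
python3 meas.py pics/w10.png M10.npy 310 140 224 109
```

```text
time_s: 5.85
ee_pos: [0.5018, -0.3476, 0.0882]
tcp_rot: [[0.95, 0.311, -0.001], [0.311, -0.95, -0.001], [-0.001, 0.0, -1.0]]
ft_force: [-1.8, 0.8, 0.8]
width: 0.0003
time_s: 5.93
ee_pos: [0.5029, -0.3474, 0.0882]
tcp_rot: [[0.951, 0.31, 0.001], [0.31, -0.951, -0.001], [0.0, 0.001, -1.0]]
ft_force: [-1.0, 0.6, 0.0]
width: 0.0005
tool bearing 288.06478087890036 radial 0.05125727140193342 tang -0.019662251497064163 z 0.08820860796930349 F [-0.8 -0.9 -0. ]
[0.0009, -0.0001, 0.0002] -0.035 deg -2.0
[0.0027, 0.0005, 0.0002] -0.07 deg -4.0
[0.0046, 0.0011, 0.0002] -0.105 deg -6.0
[0.0064, 0.0016, 0.0002] -0.14 deg -8.0
[0.0082, 0.002, 0.0002] -0.175 deg -10.0
C [ 0.5054 -0.2925] r 0.0573
red 1575 bearing 120.9 r 0.0649 rmin 0.06
index 1681 bearing 110.2 r 0.0494 rmin 0.0427
lug(z.08) 5948 bearing -70.41 r 0.0444 rmin 0.0332
to turn ccw 10.701489082628655
```

View pics/w10.png

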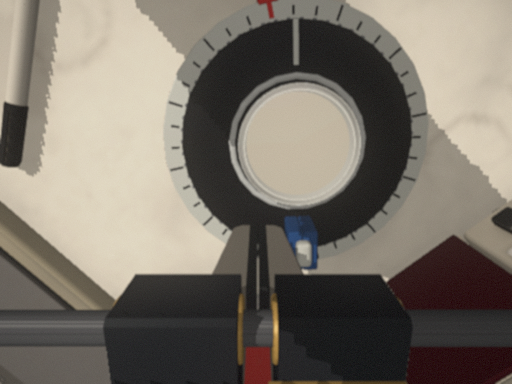

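Red line at (267,8), index at (296,40), 10.7° left. I'll slow down: first 8°, then measure.

```bash
python3 -m creep '[{"slide":[0.002,0.0005,0],"spin":-0.035},{"slide":[0.0035,0.001,0],"spin":-0.07},{"slide":[0.0055,0.0015,0],"spin":-0.105},{"slide":[0.007,0.002,0],"spin":-0.14},{"slide":[0.007,0.002,0],"spin":-0.14}]' 1
python3 arc.py 2;python3 - <<'E'
from h import *
np.save('M11.npy',wcam());snap('wrist','w11.png');snap('top','t11.png')
E
python3 meas.py pics/w11.png M11.npy 310 140 224 118
```

```text
time_s: 6.4
ee_pos: [0.5097, -0.3473, 0.0881]
tcp_rot: [[0.899, 0.437, 0.0], [0.437, -0.899, -0.001], [-0.0, 0.001, -1.0]]
ft_force: [-1.2, -1.1, 0.9]
width: 0.0003
tool bearing 295.93081591998475 radial 0.05095113181971242 tang -0.02035595537396447 z 0.08807836396755787 F [-1.6  0.4 -0.9]
[0.0018, 0.0002, 0.0001] -0.035 deg -2.0
[0.0036, 0.0008, 0.0001] -0.07 deg -4.0
[0.0054, 0.0014, 0.0001] -0.105 deg -6.0
[0.0072, 0.0019, 0.0001] -0.14 deg -8.0
[0.0091, 0.0023, 0.0001] -0.175 deg -10.0
C [ 0.5055 -0.2925] r 0.0573
red 1014 bearing 120.52 r 0.0635 rmin 0.0601
index 1850 bearing 117.15 r 0.0496 rmin 0.0427
lug(z.08) 3501 bearing -60.57 r 0.0471 rmin 0.0377
to turn ccw 3.3702115783221416
```

View pics/w11.png

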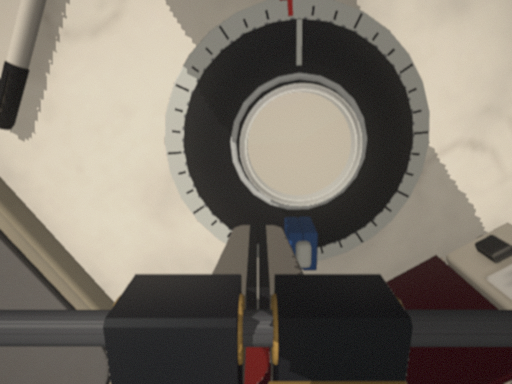

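The index at (299,42) is just short of the red line at (290,6), with about 3.5° left.

```bash
python3 -m creep '[{"slide":[0.001,0.0005,0],"spin":-0.02},{"slide":[0.002,0.001,0],"spin":-0.04},{"slide":[0.003,0.001,0],"spin":-0.06},{"slide":[0.003,0.001,0],"spin":-0.06}]' 1
python3 arc.py 2;python3 - <<'E'
from h import *
np.save('M12.npy',wcam());snap('wrist','w12.png')
E
python3 meas.py pics/w12.png M12.npy 310 140 224 120.5
```

```text
time_s: 6.83
ee_pos: [0.5132, -0.3462, 0.0877]
tcp_rot: [[0.869, 0.494, 0.001], [0.494, -0.869, -0.0], [0.0, 0.0, -1.0]]
ft_force: [-0.6, -1.6, 1.3]
width: 0.0002
tool bearing 299.61298290952266 radial 0.05029218943925345 tang -0.019920483014621876 z 0.0876800394322748 F [-1.3  1.1 -1.3]
[0.0018, 0.0009, -0.0003] -0.035 deg -2.0
[0.0036, 0.0015, -0.0003] -0.07 deg -4.0
[0.0054, 0.002, -0.0003] -0.105 deg -6.0
[0.0072, 0.0025, -0.0003] -0.14 deg -8.0
[0.0091, 0.0029, -0.0003] -0.175 deg -10.0
C [ 0.5054 -0.2925] r 0.0573
red 1208 bearing 120.51 r 0.0638 rmin 0.0601
index 1681 bearing 121.51 r 0.0494 rmin 0.0426
lug(z.08) 3652 bearing -55.59 r 0.0469 rmin 0.0401
to turn ccw -1.0060410255021282
```

View pics/w12.png

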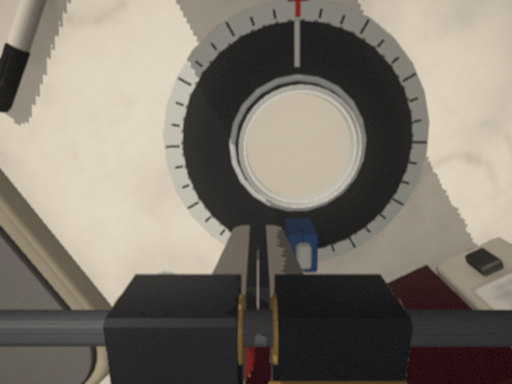

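The index at (297,42) and the red line at (298,8) line up in this view, and the measurement says within about 1°. Backing off and lifting.

```bash
python3 -m creep '[{"slide":[-0.008,0,0],"spin":0},{"slide":[-0.016,0,-0.005],"spin":0},{"slide":[-0.016,0,-0.04],"spin":0},{"slide":[-0.016,0,-0.08],"spin":0},{"slide":[-0.03,-0.03,-0.1],"spin":0}]' 1
python3 -m creep '[{"slide":[-0.03,0,0],"spin":0},{"slide":[-0.06,0,0],"spin":0},{"slide":[-0.06,0,0],"spin":0},{"slide":[-0.06,0,0],"spin":0},{"slide":[-0.06,0,0],"spin":0}]' 1
python3 - <<'E'
from h import *
np.save('M13.npy',wcam());snap('wrist','w13.png');snap('top','t13.png');snap('scene','s13.png')
E
```

```text
time_s: 7.3
ee_pos: [0.476, -0.3385, 0.192]
tcp_rot: [[0.87, 0.492, 0.008], [0.492, -0.87, -0.005], [0.004, 0.009, -1.0]]
ft_force: [1.4, 0.4, 0.7]
width: 0.0005
time_s: 7.72
ee_pos: [0.4199, -0.3642, 0.1878]
tcp_rot: [[0.87, 0.493, 0.001], [0.493, -0.87, 0.0], [0.001, 0.0, -1.0]]
ft_force: [-0.3, -0.2, -0.8]
width: 0.0002
```

View pics/w13.png

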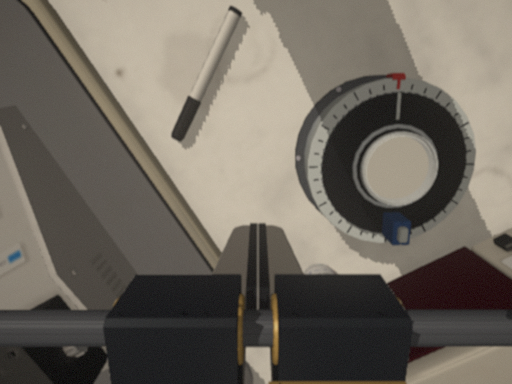

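View pics/t13.png

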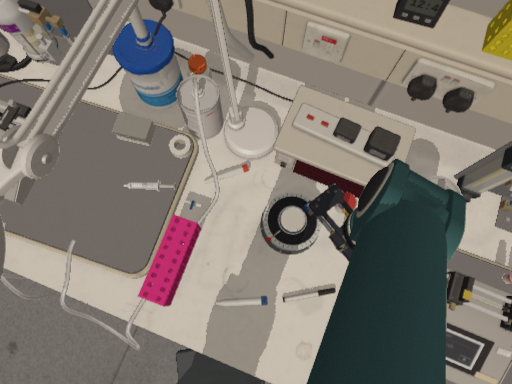

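View pics/s13.png

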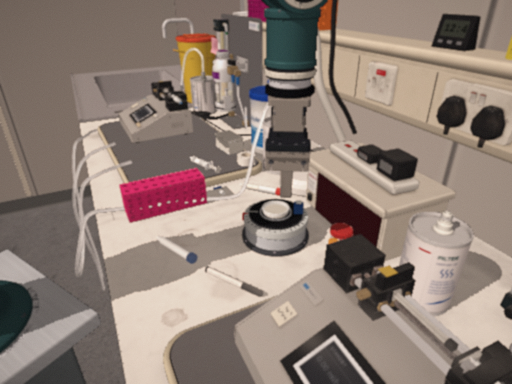

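Index at (399,105) and red line at (398,80) look collinear in the wrist view, and the bystanders are where they were. For a last check I'll get the final angle from both the wrist and top views.

```bash
python3 meas.py pics/w13.png M13.npy 395 160 290 120.5
python3 - <<'E'
from h import *
t=cv2.imread('pics/t13.png');cv2.imwrite('pics/t13z.png',cv2.resize(t[180:260,245:345],(800,640),interpolation=cv2.INTER_CUBIC)[:600])
w=cv2.imread('pics/w13.png');cv2.imwrite('pics/w13z.png',cv2.resize(w[65:165,340:470],None,fx=6,fy=6,interpolation=cv2.INTER_CUBIC))
E
```

```text
C [ 0.506  -0.2931] r 0.0585
red 417 bearing 120.63 r 0.065 rmin 0.0609Traceback (most recent call last):
  File "meas.py", line 22, in <module>
    ib=float(sys.argv[6]);wh=(z.min(2)>110);P0=np.array([C[0]+.05*np.cos(np.radians(ib)),C[1]+.05*np.sin(np.radians(ib)),.062,1]);Q=np.linalg.inv(M)@P0;cc=(Q[:2]/Q[2]*WC['fx']+[WC['cx'],WC['cy']])*4;mk=np.zeros(wh.shape,np.uint8);cv2.circle(mk,(int(cc[0]),int(cc[1])),70,1,-1);i=grp('index',wh&(mk>0),.062,.041,.056)
                                                                                                                                                                                                                                                                                       ~~~^^^^^^^^^^^^^^^^^^^^^^^^^^^^^^^^^^
  File "meas.py", line 17, in grp
    v,u=np.nonzero(mask);P=np.array([wz(M,*f(q),zz)[:2] for q in zip(u,v)])-C;rr=np.hypot(*P.T);P=P[(rr>rmin)&(rr<rmax)]
                           ~~~~~~~~~~~~~~~~~~~~~~~~~~~~~~~~~~~~~~~~~~~~~~~~^~
ValueError: operands could not be broadcast together with shapes (0,) (2,)
```

View pics/t13z.png

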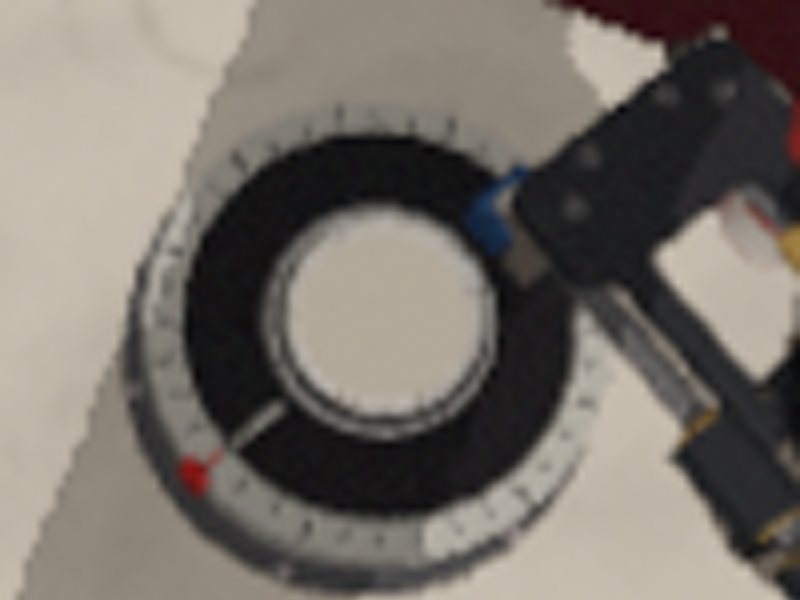

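View pics/w13z.png

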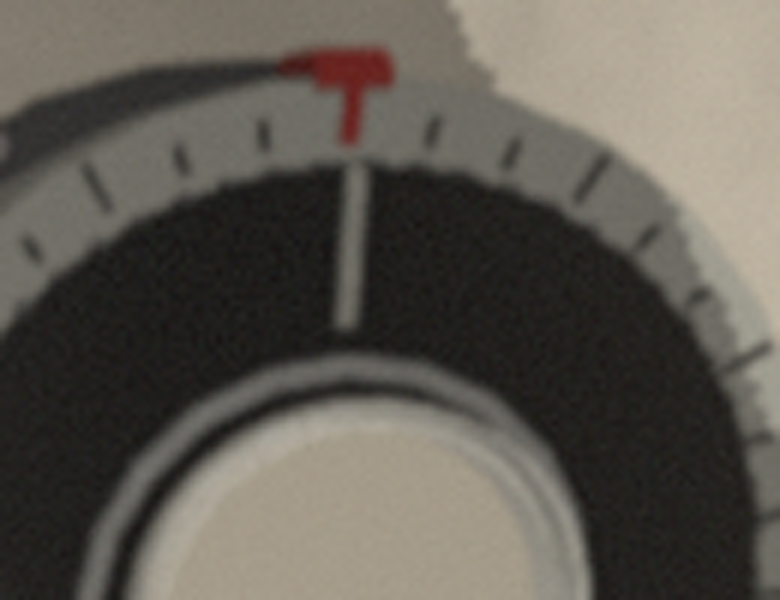

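Both views show the mark meeting the red line. I'll put numbers on the hand-picked points.

Run:
```python
from h import *
M=np.load('M13.npy')
f=lambda u,v:((u+.5)/6-.5+340,(v+.5)/6-.5+65)
C=np.array([.5057,-.2927])
for n,u,v,z in(('tip',356,168,.062),('in',347,326,.062),('redin',349,142,.056),('redout',353,92,.056)):
    P=wz(M,*f(u,v),z)[:2];d=P-C;print(n,P.round(4),np.degrees(np.arctan2(d[1],d[0])).round(2),np.hypot(*d).round(4))
C=np.array([.5049,-.2922])
for n,u,v,z in(('tip',233,443,.062),('in',282,406,.062),('redin',222,452,.056)):
    P=onz('top',u/8-.44+245,v/8-.44+180,z)[:2];d=P-C;print('top',n,P.round(4),np.degrees(np.arctan2(d[1],d[0])).round(2),np.hypot(*d).round(4))
```

```text
tip [ 0.4757 -0.2442] 121.79 0.057
in [ 0.4862 -0.2609] 121.56 0.0374
redin [ 0.475  -0.2408] 120.61 0.0603
redout [ 0.4718 -0.2355] 120.63 0.0665
top tip [ 0.4755 -0.2442] 121.48 0.0562
top in [ 0.4841 -0.26  ] 122.89 0.0383
top redin [ 0.4743 -0.2412] 120.97 0.0595
```

The index is about 1° past the line, roughly 1 mm against the 3 mm allowed. The hand is clear of everything, so I'm handing in.

Run:
```python
from workcell import *
s=sense();print(s['time_s'],s['ft_force'],abs(s['qd']).max());print(hand_in())
```

```text
7.8667 [-0.61619272 -0.14520762 -0.17413044] 0.283411053538207
the job is handed in; nothing more can be done
None
```

I turned the dial about 138° counter-clockwise by pushing the clockwise side of the lug with the closed fingertips. Then I backed off, lifted away and handed in at 7.9 s; hand-in gave no verdict.

- **Alignment:** the index mark is about 1° past the red line, roughly 1 mm against the 3 mm allowed. The wrist view gave 1.0–1.2°. In the top view the index tip gave 0.5°, but the inner end of the mark gave about 1.9°, because that view is coarse.
- **Surroundings:** by eye, in the last pictures, the dish sits centred and flat and the lamp and bystanders look unmoved. The arm hides the vial and most of the pot in the top view. I did not re-measure any of these positions. Wrist forces stayed around 3 N or less in every reading.
- **Check that failed:** the automatic index measurement crashed on the final wrist picture because its brightness threshold found no index pixels there. The final angles come from points I picked by hand instead.

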